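# Turn the tasting tray round in its sleeve

### The job

The little cake tray in the white card sleeve on the sloping stand was pushed in back to front, so its pull tab is hidden inside and it cannot close. Slide the tray right out, lay the loose slice of cake from the table flat in its big empty compartment, turn the tray end for end and slide it back into the sleeve, open side up and fully home, so that only the pull tab shows. Do not disturb the rattan ball, the stamp, the label stack or the honey jar.

Things in the scene. Friction and masses are not known exactly. Their poses are not given: they have to be found in the camera images.
- sleeve: Fixed white card sleeve on a sloping wooden board (place and yaw vary). Origin: on the board, where the tray's origin lies when home, 45 mm over the table. y level along the sleeve, mouth at -80 mm, inner face of closed end at +80; x up the slope; z square out of the board, leaning 30 degrees from vertical to the robot. Inside: x -26.5 to 28.5, z 0 to 34 mm; walls 3 mm.
- mouth (a point): Point on the board in the middle of the sleeve's open mouth: sleeve (0, -80, 0) mm, axes as the sleeve's. Two card flaps flare outward there, over 17 mm in front of the mouth: the one on the up-slope side from x = 30 to 37 mm, the top one up to z = 42 mm.
- landing (a point): Middle of the open landing in front of the mouth: sleeve (0, -180, 0) mm. The flat board goes on from sleeve y -80 to -281 mm, x to +43 mm. Along its lower edge runs a lip, 8 mm high (z), 6 mm thick, inner face at x = -25.5 mm; the tray leans and slides on it. The upper edge is open.
- tray: Open wooden tray 50 x 160 x 30 mm, about 0.16 kg, walls and floor 3 mm. Origin: centre of its underside; y along it, z out of the open side. Starts back to front (axes parallel to the sleeve's), plain end 30 to 50 mm out. Partition at y = 23 to 26 mm; big compartment y -77 to 23, x -22 to 22, empty; the small one holds a fixed dark slice. Not fastened, ordinary friction.
- tab (a point): Middle of the outer face of the tray's pull tab, a solid block 20 mm wide (tray x), 16 mm long (y), 12 mm high, its top 6 mm below the rim (18 mm to its middle above the underside), in the centre of the end wall at tray y = +80; this point is at tray (0, 96, 18) mm.
- plain_end (a point): Middle of the outer face of the tray's plain end wall, at tray (0, -80, 18) mm.
- big_compartment (a point): Centre of the floor of the tray's big compartment, at tray (0, -27, 3) mm.
- slice: Loose cake slice, a yellow wedge with rounded edges, 32 (x) x 35 (y) x 19 mm high, 22 g. Origin: centre of its underside; z up. Its broad outer face (about 33 mm) and its blunt inner face (about 11 mm) are parallel, 34 mm apart: they look along +117 and -63 degrees from its x axis, the best faces to grip. Stands on the table at the front, any yaw; it, the ball and the label stack change places.
- ball: Rattan ball with a flat foot, about 60 mm, 56 mm high. Origin: underside. Leave it alone.
- stamp: Wooden hand stamp, 26 x 34 mm foot, 62 mm high, standing. Origin: underside. Leave it alone.
- labels: Stack of gift labels, 31 x 45 mm, 10 mm high. Origin: underside. Leave it alone.
- jar: Honey jar, 64 mm across, 97 mm high, behind the landing. Origin: underside. Leave it alone.

How it is judged (in metres and radians):
On the way:
1. the tray has been drawn right out of the sleeve (distance between tray and sleeve above 0.165 m), for 0.1 s.
At the end, for the whole second after the job is handed in: The tray is home in the sleeve, turned end for end: within 4 mm along y and z and 5 mm along x of the sleeve origin, open side out, tab outside the mouth; the slice lies flat (within 0.4 rad) on the floor of the big compartment; both at rest (x of tray in the frame of sleeve between -0.004 and 0.006 m and y of tray in the frame of sleeve between -0.004 and 0.004 m and z of tray in the frame of sleeve between -0.004 and 0.004 m and y of tab in the frame of sleeve below -0.09 m and x of slice in the frame of tray between -0.022 and 0.022 m and y of slice in the frame of tray between -0.077 and 0.023 m and z of slice in the frame of tray between -0.001 and 0.012 m and angle between the z axis of slice and the z axis of tray, either way round below 0.4 rad and linear speed of each of tray, slice below 0.01 m/s); the robot touches nothing.
It fails at once if the rattan ball is disturbed (shifted by more than 25 mm) (distance of ball from where it was at the start of the episode above 0.025 m).
It fails at once if the stamp is disturbed (shifted by more than 25 mm) (distance of stamp from where it was at the start of the episode above 0.025 m).
It fails at once if the label stack is disturbed (shifted by more than 25 mm) (distance of labels from where it was at the start of the episode above 0.025 m).
It fails at once if the honey jar is disturbed (shifted by more than 25 mm) (distance of jar from where it was at the start of the episode above 0.025 m).
It fails at once if the stamp or the honey jar is tipped over (angle between any of stamp, jar's own z axis and vertical above 0.5 rad).
It also fails if it takes over 72 s, if anything falls off the work surface, if the arm or the gripper's body presses on something with over 40 N, if the wrist force passes 120 N, or if a joint passes its speed limit or range.

### The arm

A 6-joint arm with a two-finger parallel gripper is mounted at the origin on a cart in front of the work surface, level with it; the furniture and walls round the work are solid. World frame = base frame: x ahead of the robot, y to its left, z up, the work surface at z = 0. Lengths are in mm, angles in rad, forces in N, time in s.
With the tool pointing down it reaches from about 350 to 775 mm from the base axis. Payload 7.3 kg.
Tool frame: the origin (TCP) lies midway between the tips of the shut fingers; the grasp point (between the pads) lies 19 mm behind it; x points along the fingers, y is the direction in which the jaws open and shut, and the axes are right-handed (so a half turn about x gives the same grasp; the last joint's range is limited). The gripper opens to 92 mm and grips with 3 to 60 N. Pads are 19 mm wide; open, the fingers measure 130 mm over their backs; the gripper's body (75 mm by 190 mm) begins 47 mm behind the grasp point.
Start: joints at [1.145, 0.342, 1.524, -0, 1.275, -0.146], TCP at [144.97, 504.607, 226.741] pointing down, gripper open.
Joint ranges: [-2.53, 2.53], [-0.77, 2.02], [0.04, 2.7], [-1, 4.14], [0.28, 2.66], [-3.11, 3.11]. Speed limits (rad/s): [2.57, 2.57, 3.14, 3.14, 3.14, 3.14].

### API

Orientations are given as [roll, pitch, yaw] about the fixed x, y, z axes, in that order (R = Rz(yaw) Ry(pitch) Rx(roll)).
In Python, from plant import get_obs, capture, close_job gives the robot as it stands. The module is installed in compiled form; this text tells all that it offers.
- The arm moves only by the tool send_rows, never from a script. Its argument "moves" is a list of rows, each a list of 4 numbers: the shift along the tool's x, y, z in mm, then the turn about the tool's x in degrees. In form: [[tx, ty, tz, yaw], ...]. A call has 1 to 8 rows; each row shifts and turns the commanded pose from where the row before left it, along the tool's axes as they then stand; what a row does not reach is not made up. A row lasts 1/8 s, in which the tool goes at most 62.5 mm and 10.7 degrees, less where a joint would pass 70% of its speed; a pose out of reach is approached as far as the arm can. A call with a gripper value outside its range is refused whole. "hand" is the opening, from 0 (shut) to 1 (fully open), set as the call begins (left out, the last holds). The fingers move at their own pace and stop on an object; the grip force is fixed at half the most. Time passes only in rows, so rows that do not move let the fingers close. It gives the time, the measured TCP pose, the force and the opening at its end, in the units of the state.
- get_obs(): the state, without advancing time (a new reading comes with each control period).
- capture(name): name is "scene" or "top"; returns a dict with "image" (420x560x3 uint8, red, green, blue), "K" (3x3 intrinsics, pixels), "position" and "attitude" of the camera in the world. Camera axes: x right, y down, z forward; pixel columns grow to the right and rows downward; lengths in mm; the calibration is good to about 2 mm. A picture is of the moment at which its call begins. There is no depth.
- close_job(): hands the job in, once; it reports no verdict.
The state is a dict: "time": time; "joint_positions": joint angles; "dq": joint speeds; "tau": joint torques, N m; "tool_pos": TCP position; "tcp_rot": TCP orientation; "contact_force": force on the tool from outside, world axes, zero at the start; "moment": the same for the moment, N m; "grip_width": finger opening in mm.
Only numpy, scipy, OpenCV 4.12 (cv2) and the standard library are available. Lean on these libraries where they do the work, as an engineer would, in place of code of your own. Each camera call takes 0.05 s, during which the arm holds its last target. There are 200 camera calls.

## Working session

There is one attempt and no reset: what is moved stays moved. The work goes in short steps, Python scripts to look and compute and a tool call to move; the robot and the scene stay as the last step left them, time stands still between calls to the robot, and variables do not carry over. Pictures are saved under pics/ and viewed, about 8 in all and at most 12, crops included, and the job is handed in when it is done.

Besides the shell and the picture viewer there is one more tool, called after ">>>" in YAML: its name, and indented under it one key for each argument. send_rows: Moves the arm, as the interface text tells. Its arguments: {"type":"object","properties":{"moves":{"type":"array","items":{"type":"array","items":{"type":"number"}}},"hand":{"type":"number"}},"required":["moves"]}

```bash
mkdir -p pics; cat > h.py <<'E'
import numpy as np, cv2
from plant import get_obs, capture, close_job
from scipy.spatial.transform import Rotation as R
E
python3 - <<'E'
from h import *
import pickle
o=get_obs(); print({k:np.round(v,3).tolist() for k,v in o.items()})
d={}
for n in("scene","top"):
    c=capture(n); d[n]=c; cv2.imwrite(f"pics/{n}0.png",c["image"][:,:,::-1]); print(n,c["K"],c["position"],c["attitude"])
pickle.dump(d,open("c0.pkl","wb"))
E
```

```text
{'time': 0.0, 'joint_positions': [1.145, 0.343, 1.525, 0.0, 1.275, -0.146], 'dq': [0.0, -0.001, -0.001, 0.002, 0.0, -0.0], 'tau': [-0.0, -43.125, -24.421, 0.072, 0.056, -0.0], 'tool_pos': [144.779, 504.206, 226.034], 'tcp_rot': [-1.721, 1.569, -2.0], 'contact_force': [-1.23, 0.265, -0.095], 'moment': [-0.038, 0.066, -0.036], 'grip_width': 91.874}
scene [[385.50231779   0.         275.26338799]
 [  0.         385.50231779 216.84609725]
 [  0.           0.           1.        ]] [ 145.48705483 -624.77719198  579.35057839] [-2.20631042e+00 -2.11795490e-03 -6.21664701e-01]
top [[421.06447808   0.         285.66047534]
 [  0.         421.06447808 210.06979691]
 [  0.           0.           1.        ]] [ 345.52964333  -59.6342807  1000.30387625] [-2.91590348  0.00663738 -1.5708495 ]
```

View pics/scene0.png

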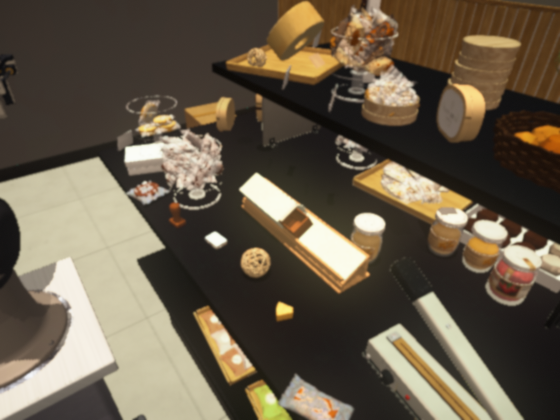

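View pics/top0.png

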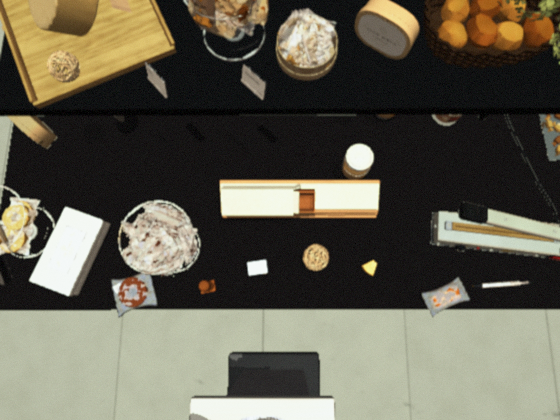

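Scene: the sleeve and board run from (245,190) to (370,275), with tray end near (300,218), ball (256,263), slice (284,312). Top: board spans (220–380, 180–218), tray end (306,202), ball (316,257), slice (370,268), labels (257,267), stamp (207,286), jar (358,160). I'll zoom in on both in one picture.

```bash
python3 - <<'E'
from h import *
import pickle
d=pickle.load(open("c0.pkl","rb"))
t=d["top"]["image"][170:285,205:395,::-1]; s=d["scene"]["image"][165:330,230:390,::-1]
a=cv2.resize(t,None,fx=4,fy=4,interpolation=cv2.INTER_CUBIC)
cv2.imwrite("pics/z_top.png",a)
b=cv2.resize(s,None,fx=3.6,fy=3.6,interpolation=cv2.INTER_CUBIC)
cv2.imwrite("pics/z_scene.png",b)
E
```

```text
(no output)
```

View pics/z_top.png

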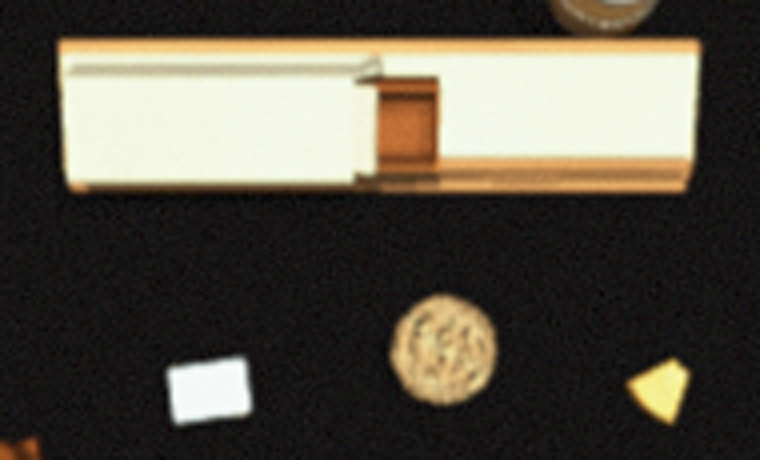

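View pics/z_scene.png

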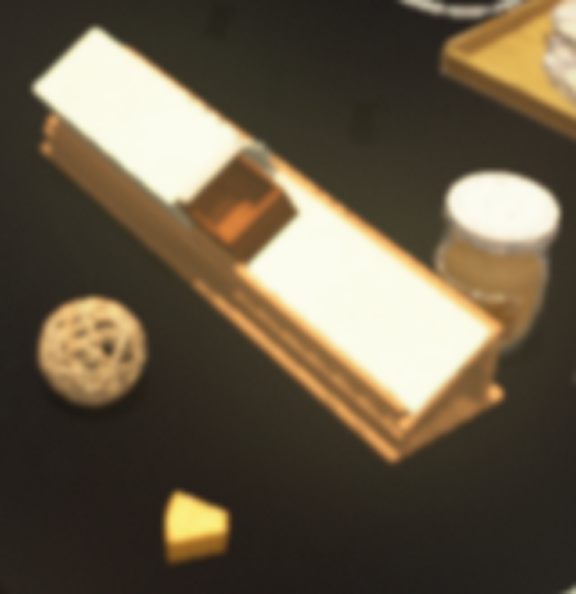

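Top zoom: sleeve (62–378, 70–186), tray end rim at u≈440 (v 77–165), landing's right end at u≈698, top board edge v≈40; slice (660,390), ball (444,348), labels (210,391). Scene zoom: sleeve's closed-end corners (97,27), (33,88), landing corner (500,325), tray end (298,212)/(245,262), slice (197,525).

```bash
cat >> h.py <<'E'
def ray(c,p):
    M=R.from_euler("xyz",c["attitude"]).as_matrix()
    d=M@np.linalg.inv(c["K"])@np.array([p[0],p[1],1.]); return np.array(c["position"]),d/np.linalg.norm(d)
def onz(c,p,z):
    o,d=ray(c,p); return o+d*(z-o[2])/d[2]
def tri(c1,p1,c2,p2):
    o1,d1=ray(c1,p1);o2,d2=ray(c2,p2)
    A=np.stack([d1,-d2],1); s=np.linalg.lstsq(A,o2-o1,rcond=None)[0]
    a,b=o1+s[0]*d1,o2+s[1]*d2; return (a+b)/2,np.linalg.norm(a-b)
def proj(c,X):
    M=R.from_euler("xyz",c["attitude"]).as_matrix(); q=c["K"]@(M.T@(np.array(X)-c["position"])); return q[:2]/q[2]
def frame(o,yaw): # sleeve frame
    return R.from_euler("z",yaw).as_matrix()@R.from_euler("y",-30,degrees=True).as_matrix(),np.array(o)
E
python3 - <<'E'
from h import *
import pickle
d=pickle.load(open("c0.pkl","rb")); T,S=d["top"],d["scene"]
zt=lambda u,v:((u+.5)/4-.5+205,(v+.5)/4-.5+170)
zs=lambda u,v:((u+.5)/3.6-.5+230,(v+.5)/3.6-.5+165)
for n,a,b in [("closed up",(64,72),(97,27)),("closed low",(68,185),(33,88)),("board up -y",(700,40),(502,327)),("tray end up",(440,78),(298,212)),("tray end low",(438,165),(245,262))]:
    print(n,*[np.round(x,1) for x in tri(T,zt(*a),S,zs(*b))])
print("board top edge @66.5",onz(T,zt(60,40),66.5).round(1),onz(T,zt(700,40),66.5).round(1))
# colour masks
def blobs(c,lo,hi,box):
    hsv=cv2.cvtColor(c["image"],cv2.COLOR_RGB2HSV); m=cv2.inRange(hsv,lo,hi); x0,y0,x1,y1=box
    mm=np.zeros_like(m); mm[y0:y1,x0:x1]=m[y0:y1,x0:x1]
    cs,_=cv2.findContours(mm,cv2.RETR_EXTERNAL,cv2.CHAIN_APPROX_NONE); return max(cs,key=cv2.contourArea),mm
ct,m=blobs(T,(15,70,70),(40,255,255),(355,255,385,285))
M=cv2.moments(ct); pc=(M["m10"]/M["m00"],M["m01"]/M["m00"]); print("slice px",pc,cv2.contourArea(ct))
cs_,_=blobs(S,(15,70,60),(40,255,255),(272,300,297,325)); r=cv2.boundingRect(cs_);print("scene slice",r)
P=np.array([onz(T,p[0],18)[:2] for p in ct]); 
print("slice hull min/max",P.min(0),P.max(0),"cent",onz(T,pc,18))
tr=cv2.minEnclosingTriangle(P.astype(np.float32).reshape(-1,1,2))[1].reshape(3,2);print("tri",tr)
ap=cv2.approxPolyDP(P.astype(np.float32).reshape(-1,1,2),3.5,True).reshape(-1,2);print("poly",ap.round(1).tolist())
for n,u,v,z in[("ball",444,348,28),("labels",210,391,10)]:print(n,onz(T,zt(u,v),z).round(1))
for n,p,z in[("jar",(359,157),97),("stamp",(207,286),30),("shelf edge",(300,112),250),("appl",(433,228),40),("table edge",(300,309),0)]:print(n,onz(T,p,z).round(1))
o=get_obs();print(R.from_euler("xyz",o["tcp_rot"]).as_matrix().round(3))
E
```

```text
closed up [604.5  92.8  92.5] 2.8
closed low [547.9  92.4  62.4] 0.9
board up -y [ 631.6 -270.4   63.5] 2.5
tray end up [ 610.8 -120.2   58.9] 1.4
tray end low [ 565.9 -120.9   39.9] 4.3
board top edge @66.5 [632.5  99.5  66.5] [ 631.8 -270.5   66.5]
slice px (369.7318132464712, 266.88707926167206) 153.5
scene slice (275, 301, 20, 21)
slice hull min/max [ 416.95250791 -265.32204693] [ 453.86592865 -227.91641354] cent [ 435.59677914 -248.05713887   18.        ]
tri [[ 463.17853 -273.2142 ]
 [ 409.5311  -252.68904]
 [ 439.20148 -224.1143 ]]
poly [[453.8999938964844, -256.5], [437.70001220703125, -227.89999389648438], [417.0, -247.8000030517578], [417.0, -254.8000030517578], [442.29998779296875, -265.20001220703125]]
ball [ 458.3 -122.4   28. ]
labels [435.4  13.7  10. ]
jar [ 675.9 -219.7   97. ]
stamp [391.5 125.6  30. ]
shelf edge [712.1 -82.4 250. ]
appl [ 523.  -393.9   40. ]
table edge [340.4 -86.2   0. ]
[[-0.001  0.276  0.961]
 [-0.001  0.961 -0.276]
 [-1.    -0.001 -0.   ]]
```

Measured: sleeve origin ≈ (594, 10, 45), yaw ≈ 0, and the tray's plain end at y ≈ −120 (about 50 mm out). Slice is at (436,−248) with its grip axis at ≈ 30°, jar at (676,−220). With the tool always pointing down, I'll do it this way:
1. Grip the plain end wall with the jaws along y, then pull the tray out.
2. Set it level on the table and load the slice.
3. Re-grip it across its width, turn it, and lower it onto the landing.

>>> send_rows:
  hand: 0.26
  moves:
    - [0, 0, 0, -8]
    - [0, 0, 0, -8]
    - [0, -30, 20, 0]
    - [0, -30, 20, 0]
    - [0, -30, 20, 0]
    - [0, -30, 20, 0]
    - [0, -30, 20, 0]
    - [0, -30, 20, 0]

```text
time: 1.1
tool_pos: [265.2, 323.4, 226.5]
tcp_rot: [-2.458, 1.57, -2.459]
contact_force: [-0.1, 0.2, 0.2]
grip_width: 24.1
```

>>> send_rows:
  moves:
    - [0, -38, 25, 0]
    - [0, -38, 25, 0]
    - [0, -38, 25, 0]
    - [0, -38, 25, 0]
    - [0, -38, 25, 0]
    - [0, -38, 25, 0]
    - [0, -38, 25, 0]
    - [0, -38, 25, 0]

```text
time: 2.1
tool_pos: [465.2, 19.1, 226.5]
tcp_rot: [2.601, 1.57, 2.6]
contact_force: [0.7, 0.7, -0.1]
grip_width: 23.9
```

>>> send_rows:
  moves:
    - [0, -35, 29, 0]
    - [15, -35, 29, 0]
    - [20, -35, 29, 0]
    - [20, -34, 30, 0]
    - [0, 0, 0, 0]
    - [0, 0, 0, 0]

```text
time: 2.85
tool_pos: [581.1, -118.2, 171.4]
tcp_rot: [2.589, 1.569, 2.589]
contact_force: [0.1, 0.9, 0.4]
grip_width: 23.6
```

```bash
python3 - <<'E'
from h import *
import pickle
d=pickle.load(open("c0.pkl","rb")); T,S=d["top"],d["scene"]
o=get_obs();print(o["time"],o["tool_pos"],R.from_euler("xyz",o["tcp_rot"]).as_matrix().round(4),o["joint_positions"].round(3) if hasattr(o["joint_positions"],"round") else o["joint_positions"],o["grip_width"],o["contact_force"])
oc,a=ray(S,(225,75));_,b=ray(S,(560,212));n=np.cross(a,b);ot,dt=ray(T,(300,112));s=n@(oc-ot)/(n@dt);print("shelf edge",ot+s*dt)
c=capture("scene"); cv2.imwrite("pics/s1.png",cv2.resize(c["image"][100:330,200:430,::-1],None,fx=2.6,fy=2.6,interpolation=cv2.INTER_CUBIC))
E
```

```text
2.85 [ 581.06159437 -118.17798847  171.35650572] [[-1.3e-03  7.0e-04  1.0e+00]
 [ 8.0e-04  1.0e+00 -7.0e-04]
 [-1.0e+00  8.0e-04 -1.3e-03]] [-0.33   0.513  1.411  0.     1.22  -1.9  ] 23.55281190940366 [0.13014659 0.88938754 0.36452963]
shelf edge [708.3744745  -82.13649316 257.57608426]
```

>>> send_rows:
  moves:
    - [20, 0, 0, 0]
    - [20, 0, 0, 0]
    - [20, 0, 0, 0]
    - [18, 0, 1, 0]
    - [0, 0, 0, 0]
    - [0, 0, 0, 0]

```text
time: 3.65
tool_pos: [583.1, -118.2, 95.2]
tcp_rot: [-0.259, 1.569, -0.259]
contact_force: [-0.5, -1.0, 0.1]
grip_width: 24.1
```

```bash
cat > snap.py <<'E'
from h import *
import sys
out,zs=sys.argv[1],[]
for n,x0,y0,w in (("scene",int(sys.argv[2]),int(sys.argv[3]),130),("top",int(sys.argv[4]),int(sys.argv[5]),130)):
    c=capture(n); cv2.imwrite(f"raw_{out}_{n}.png",c["image"][:,:,::-1])
    zs.append(cv2.resize(c["image"][y0:y0+180,x0:x0+w,::-1],None,fx=3,fy=3,interpolation=cv2.INTER_CUBIC))
cv2.imwrite(f"pics/{out}.png",np.hstack(zs)); o=get_obs(); print(o["time"],np.round(o["tool_pos"],1),np.round(o["contact_force"],1),round(o["grip_width"],1))
E
python3 snap.py s1 250 120 250 120
```

```text
3.75 [ 583.2 -118.5   95.1] [-0.1  0.4 -0.7] 23.9
```

View pics/s1.png

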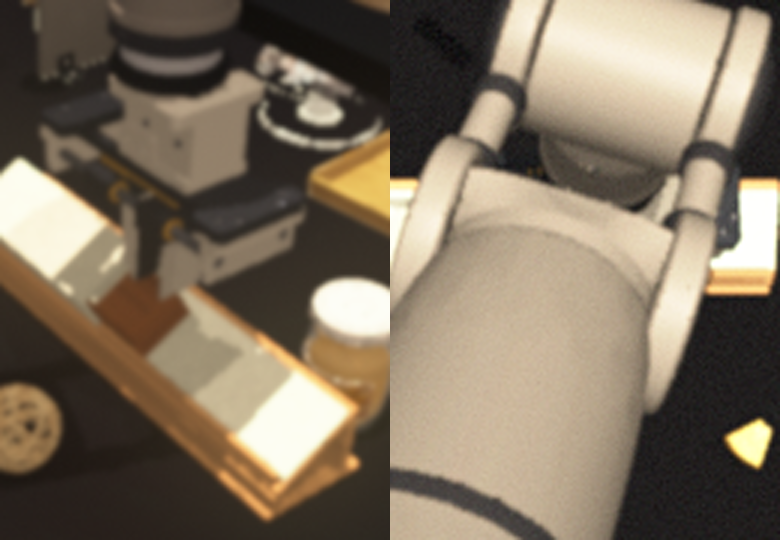

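>>> send_rows:
  moves:
    - [12, 0, 0, 0]
    - [12, 0, 0, 0]
    - [9, 0, 0, 0]
    - [8, 0, 0, 0]
    - [0, 0, 0, 0]
    - [0, 0, 0, 0]

```text
time: 4.5
tool_pos: [582.9, -118.7, 52.9]
tcp_rot: [-0.039, 1.57, -0.039]
contact_force: [0.3, -0.2, -1.0]
grip_width: 23.9
```

No contact force on the way down. Now I'll close on the wall.

>>> send_rows:
  hand: 0
  moves:
    - [0, 0, 0, 0]
    - [0, 0, 0, 0]
    - [0, 0, 0, 0]
    - [0, 0, 0, 0]
    - [0, 0, 0, 0]

```text
time: 5.12
tool_pos: [582.7, -118.6, 52.9]
tcp_rot: [0.162, 1.57, 0.161]
contact_force: [-0.9, 0.5, 3.3]
grip_width: 2.7
```

>>> send_rows:
  moves:
    - [0, -8, 0, 0]
    - [0, -17, 0, 0]
    - [0, -20, 0, 0]
    - [0, -20, 0, 0]
    - [0, -20, 0, 0]
    - [0, -20, 0, 0]
    - [0, -20, 0, 0]
    - [0, -13, 0, 0]

```text
time: 6.12
tool_pos: [582.3, -258.4, 52.9]
tcp_rot: [0.854, 1.57, 0.852]
contact_force: [0.0, 5.3, 6.9]
grip_width: 2.7
```

```bash
python3 snap.py s2 250 140 260 120
```

```text
6.225 [ 582.3 -259.9   52.9] [-2.6 -4.1  4.6] 2.8
```

View pics/s2.png

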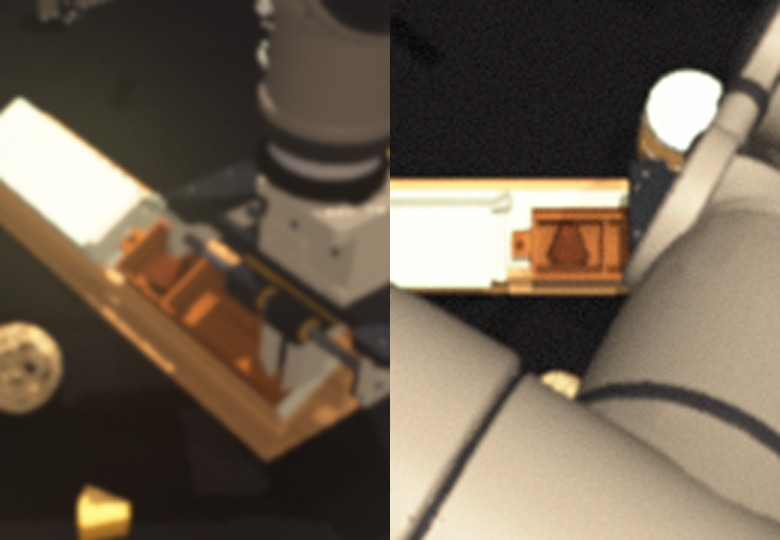

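>>> send_rows:
  moves:
    - [-5, 0, 0, 0]
    - [-10, 0, 0, 0]
    - [-15, 0, 0, 0]
    - [-20, 0, 0, 0]
    - [-20, 0, 0, 0]
    - [-20, 0, 0, 0]
    - [0, 0, 0, 0]
    - [0, 0, 0, 0]

```text
time: 7.22
tool_pos: [582.3, -256.3, 142.3]
tcp_rot: [2.596, 1.57, 2.596]
contact_force: [0.1, -0.2, -2.3]
grip_width: 2.9
```

>>> send_rows:
  moves:
    - [0, 0, -12, 0]
    - [0, 0, -24, 0]
    - [0, 0, -28, 0]
    - [0, 0, -28, 0]
    - [0, 0, -28, 0]
    - [0, 0, -28, 0]
    - [0, 0, -20, 0]
    - [0, 0, -10, 0]

```text
time: 8.22
tool_pos: [402.9, -256.1, 142.3]
tcp_rot: [2.387, 1.569, 2.386]
contact_force: [0.1, 0.5, -1.6]
grip_width: 2.6
```

```bash
python3 snap.py s3 180 180 230 200
```

```text
8.325 [ 403.6 -256.4  142.6] [-0.1  0.6 -1.3] 3.0
```

View pics/s3.png

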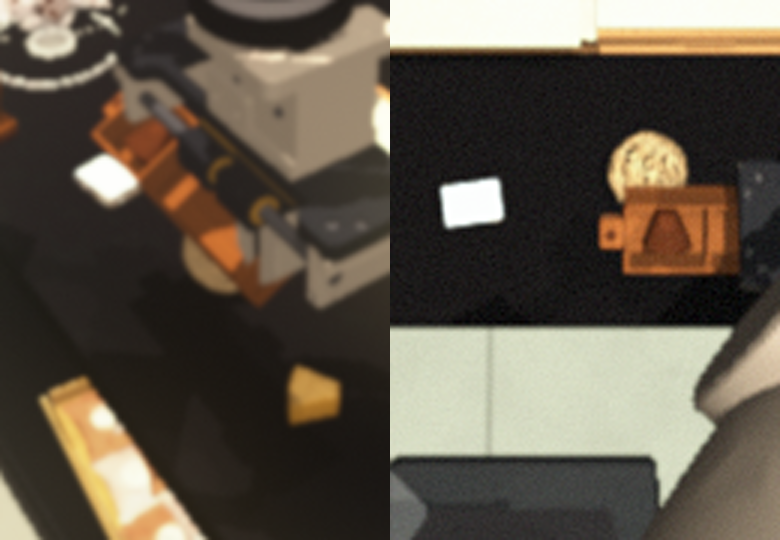

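>>> send_rows:
  moves:
    - [0, 0, 0, 6]
    - [0, 0, 0, 10]
    - [0, 0, 0, 10]
    - [0, 0, 0, 10]
    - [0, 0, 0, 10]
    - [0, 0, 0, 10]
    - [0, 0, 0, 10]
    - [0, 0, 0, 10]

```text
time: 9.32
tool_pos: [405.1, -256.4, 142.4]
tcp_rot: [2.968, 1.57, 1.636]
contact_force: [-0.1, 0.1, -1.6]
grip_width: 3.0
```

>>> send_rows:
  moves:
    - [0, 0, 0, 9]
    - [0, 0, 0, 5]
    - [0, -15, 25, 0]
    - [0, -20, 39, 0]
    - [20, 0, 0, 0]
    - [25, 0, 0, 0]
    - [25, 0, 0, 0]
    - [20, 0, 0, 0]

```text
time: 10.32
tool_pos: [369.9, -320.4, 51.4]
tcp_rot: [-2.734, 1.57, 1.978]
contact_force: [0.3, 0.4, -0.8]
grip_width: 2.9
```

>>> send_rows:
  moves:
    - [10, 0, 0, 0]
    - [6, 0, 0, 0]
    - [0, 0, 0, 0]
    - [0, 0, 0, 0]

```text
time: 10.82
tool_pos: [369.9, -320.8, 37.3]
tcp_rot: [0.778, 1.57, -0.794]
contact_force: [0.4, -0.1, -1.3]
grip_width: 3.0
```

```bash
python3 snap.py s4 250 230 330 160; python3 -c "
from h import *
print(R.from_euler('xyz',get_obs()['tcp_rot']).as_matrix().round(3))"
```

```text
10.925 [ 369.8 -320.8   37.3] [-0.1  1.  -1.3] 2.7
[[ 0.001  1.    -0.001]
 [-0.001 -0.001 -1.   ]
 [-1.     0.001  0.001]]
```

View pics/s4.png

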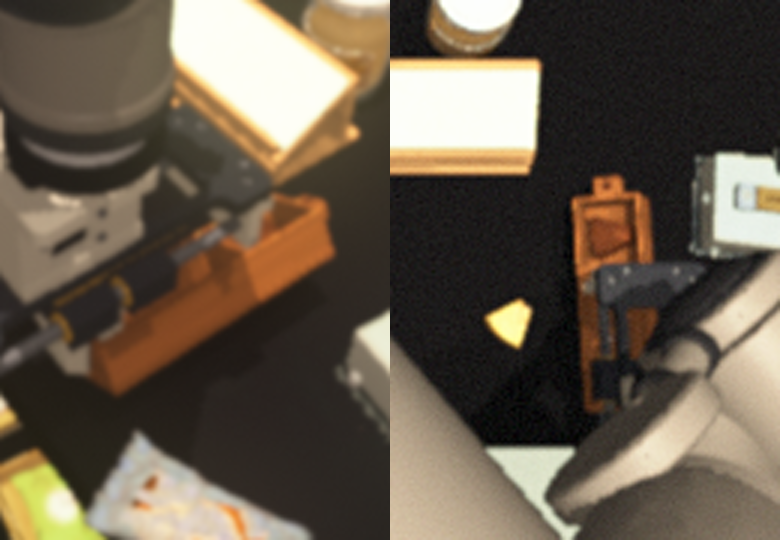

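>>> send_rows:
  moves:
    - [5, 0, 0, 0]
    - [5, 0, 0, 0]
    - [3, 0, 0, 0]
    - [2, 0, 0, 0]
    - [0, 0, 0, 0]

```text
time: 11.55
tool_pos: [369.5, -320.5, 21.5]
tcp_rot: [-2.656, 1.57, 2.055]
contact_force: [-0.3, 1.4, -0.9]
grip_width: 2.7
```

>>> send_rows:
  moves:
    - [2, 0, 0, 0]
    - [2, 0, 0, 0]
    - [0, 0, 0, 0]

```text
time: 11.92
tool_pos: [369.6, -321.6, 19.4]
tcp_rot: [0.411, 1.568, -1.161]
contact_force: [-5.4, 0.1, 16.1]
grip_width: 2.8
```

>>> send_rows:
  hand: 0.3
  moves:
    - [0, 0, 0, 0]
    - [0, 0, 0, 0]
    - [0, 0, 0, 0]
    - [0, 0, 0, 0]

```text
time: 12.42
tool_pos: [369.5, -320.4, 17.5]
tcp_rot: [-2.807, 1.57, 1.905]
contact_force: [0.1, -0.0, 0.5]
grip_width: 27.2
```

>>> send_rows:
  moves:
    - [-10, 0, 0, 0]
    - [-25, 0, 0, 0]
    - [-30, 0, 0, 0]
    - [-30, 0, 0, 0]
    - [0, -20, -40, 0]
    - [0, -20, -50, 0]
    - [0, 0, -50, 0]
    - [0, 0, -50, 0]

```text
time: 13.42
tool_pos: [329.4, -129.3, 113.4]
tcp_rot: [1.15, 1.569, -0.423]
contact_force: [-0.1, 0.5, 0.0]
grip_width: 27.7
```

```bash
python3 snap.py s5 250 230 340 160
```

```text
13.525 [ 328.3 -126.6  113. ] [-0.1 -0.  -0.4] 27.7
```

View pics/s5.png

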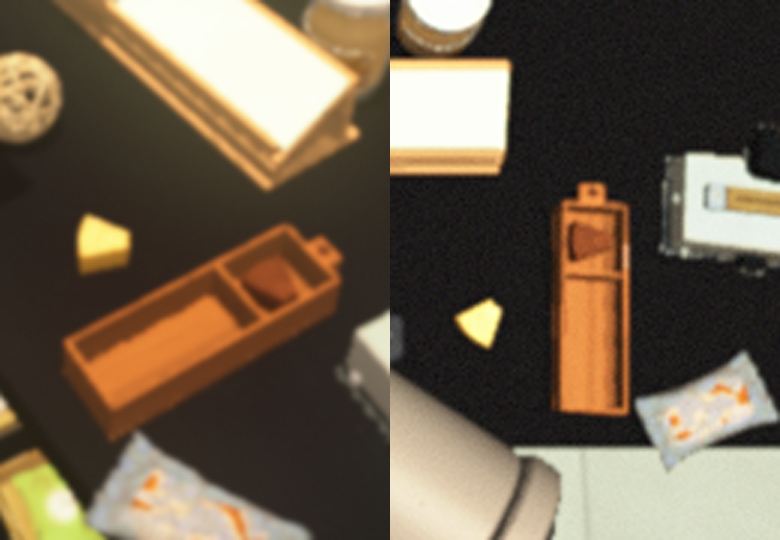

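The tray lies flat and level at crop right (553–631, 203–413), tab up at (590,190). The slice at (480,322) has three similar sides, so I need to zoom in to find its blunt face.

```bash
python3 - <<'E'
from h import *
import pickle
d=pickle.load(open("c0.pkl","rb")); T,S=d["top"],d["scene"]
t=cv2.imread("raw_s5_top.png"); s=cv2.imread("raw_s5_scene.png")
a=cv2.resize(t[252:284,353:387],None,fx=11,fy=11,interpolation=cv2.INTER_CUBIC)
b=cv2.resize(s[296:328,270:304],None,fx=11,fy=11,interpolation=cv2.INTER_CUBIC)
cv2.imwrite("pics/sl.png",np.hstack([a,b]))
zt=lambda u,v:((u-390+.5)/3-.5+340,(v+.5)/3-.5+160)
zs=lambda u,v:((u+.5)/3-.5+250,(v+.5)/3-.5+230)
for n,p,q in[("plain +y",(556,413),(65,345)),("plain -y",(630,413),(110,408)),("tab -y",(631,204),(340,272)),("tab +y",(562,203),(290,225))]:
    print(n,*[np.round(x,1) for x in tri(T,zt(*p),S,zs(*q))],onz(T,zt(*p),30).round(1),onz(S,zs(*q),30).round(1))
E
```

```text
plain +y [ 368.  -301.9   23.8] 3.6 [ 366.2 -299.6   30. ] [ 367.2 -306.1   30. ]
plain -y [ 364.7 -353.4   33. ] 3.3 [ 366.2 -355.    30. ] [ 364.3 -351.3   30. ]
tab -y [ 522.9 -363.7   38.2] 2.7 [ 525.6 -367.2   30. ] [ 527.2 -359.2   30. ]
tab +y [ 528.1 -314.9   28.2] 2.9 [ 526.5 -313.5   30. ] [ 528.3 -316.4   30. ]
```

View pics/sl.png

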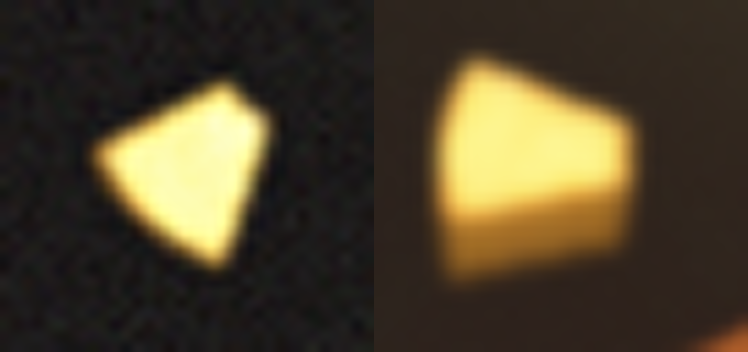

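```bash
python3 - <<'E'
from h import *
import pickle
d=pickle.load(open("c0.pkl","rb")); T,S=d["top"],d["scene"]
a=lambda u,v:(353+(u+.5)/11-.5,252+(v+.5)/11-.5)
b=lambda u,v:(270+(u-374+.5)/11-.5,296+(v+.5)/11-.5)
P=[]
for n,p,q in[("broad1",(98,155),(475,60)),("broad2",(218,268),(447,218)),("bl2",(270,125),(625,190)),("bl1",(228,83),(632,122))]:
    x,e=tri(T,a(*p),S,b(*q)); y=onz(T,a(*p),19); P.append(y[:2]); print(n,x.round(1),round(e,1),y.round(1))
P=np.array(P); e1=P[1]-P[0]; e2=P[2]-P[3]; print("edge angles",np.degrees(np.arctan2(e1[1],e1[0])),np.degrees(np.arctan2(e2[1],e2[0])))
m1,m2=(P[0]+P[1])/2,(P[2]+P[3])/2; print(m1,m2,m2-m1,np.linalg.norm(m2-m1),"ang",np.degrees(np.arctan2(*(m2-m1)[::-1])),"mid",(m1+m2)/2)
o=get_obs(); print(o["tool_pos"],R.from_euler("xyz",o["tcp_rot"]).as_matrix()[:,1].round(4))
E
```

```text
broad1 [ 438.5 -229.    18.3] 0.1 [ 438.4 -228.8   19. ]
broad2 [ 415.  -253.3   17.7] 0.2 [ 414.8 -253.    19. ]
bl2 [ 444.1 -265.4   16.5] 1.8 [ 444.7 -265.3   19. ]
bl1 [ 452.6 -256.4   19.2] 1.9 [ 453.5 -256.9   19. ]
edge angles -134.3170189718607 -136.40648427246012
[ 426.60352706 -240.91546396] [ 449.11276317 -261.11484475] [ 22.50923611 -20.19938079] 30.24368851050382 ang -41.90422784327309 mid [ 437.85814512 -251.01515435]
[ 328.30780045 -126.59022652  113.03710181] [ 1.      0.0032 -0.0012]
```

>>> send_rows:
  hand: 0.58
  moves:
    - [0, 27, 30, 4]
    - [0, 27, 31, 10]
    - [0, 0, 0, 10]
    - [0, 0, 0, 10]
    - [0, 0, 0, 10]
    - [0, 0, 0, 0]
    - [0, 0, 0, 0]

```text
time: 14.4
tool_pos: [381.5, -193.7, 112.9]
tcp_rot: [1.714, 1.57, -0.623]
contact_force: [-0.2, -0.4, -0.2]
grip_width: 53.3
```

```bash
cat > go.py <<'E'
from h import *
import sys
t=np.array([float(a) for a in sys.argv[1:4]]); o=get_obs(); M=R.from_euler("xyz",o["tcp_rot"]).as_matrix()
psi=np.degrees(np.arctan2(M[1,1],M[0,1])); D=np.array([[0,0,-1],[M[0,1],M[1,1],0],[M[1,1],-M[0,1],0]]) # level tool axes
print("t",o["time"],"pos",np.round(o["tool_pos"],1),"psi",psi.round(2),"tool-shift",(D@(t-o["tool_pos"])).round(1),"F",np.round(o["contact_force"],1),"w",round(o["grip_width"],1))
E
python3 go.py 437 -250 4
```

```text
t 14.4 pos [ 381.5 -193.7  112.9] psi -43.85 tool-shift [108.9  79.    2.1] F [-0.2 -0.4 -0.2] w 53.3
```

>>> send_rows:
  moves:
    - [0, 39, 1, 0]
    - [0, 40, 1, 0]
    - [30, 0, 0, 0]
    - [30, 0, 0, 0]
    - [25, 0, 0, 0]
    - [15, 0, 0, 0]
    - [8, 0, 0, 0]
    - [0, 0, 0, 0]

```text
time: 15.4
tool_pos: [436.8, -249.7, 4.7]
tcp_rot: [-1.874, 1.571, 2.071]
contact_force: [0.2, -0.5, 0.9]
grip_width: 53.3
```

```bash
python3 go.py 437 -250 4
```

```text
t 15.4 pos [ 436.8 -249.7    4.7] psi -44.0 tool-shift [0.7 0.3 0.1] F [ 0.2 -0.5  0.9] w 53.3
```

>>> send_rows:
  hand: 0
  moves:
    - [0, 0, 0, 0]
    - [0, 0, 0, 0]
    - [0, 0, 0, 0]
    - [0, 0, 0, 0]
    - [0, 0, 0, 0]
    - [0, 0, 0, 0]

```text
time: 16.15
tool_pos: [437.1, -249.9, 5.2]
tcp_rot: [1.765, 1.57, -0.575]
contact_force: [-0.4, 0.7, 5.3]
grip_width: 30.5
```

>>> send_rows:
  moves:
    - [-10, 0, 0, 0]
    - [-20, 0, 0, -10]
    - [-25, 0, 0, -10]
    - [-20, 0, 0, -10]
    - [0, 0, 0, -10]
    - [0, 0, 0, 0]
    - [0, 0, 0, 0]

```text
time: 17.02
tool_pos: [436.6, -249.5, 79.6]
tcp_rot: [-2.318, 1.57, 2.32]
contact_force: [-0.1, 0.4, -0.2]
grip_width: 30.8
```

```bash
python3 go.py 419 -331.5 8
```

```text
t 17.025 pos [ 436.6 -249.5   79.6] psi -4.23 tool-shift [ 71.6 -11.5  83.1] F [-0.1  0.4 -0.2] w 30.8
```

>>> send_rows:
  moves:
    - [0, -4, 25, 0]
    - [0, -4, 30, 0]
    - [0, -3, 28, 0]
    - [15, 0, 0, 0]
    - [20, 0, 0, 0]
    - [15, 0, 0, 0]
    - [0, 0, 0, 0]
    - [0, 0, 0, 0]

```text
time: 18.02
tool_pos: [420.3, -331.5, 29.9]
tcp_rot: [1.285, 1.571, -0.356]
contact_force: [0.0, 0.9, -0.1]
grip_width: 30.2
```

```bash
python3 snap.py s6 250 230 340 160; python3 go.py 419 -331.5 8
```

```text
18.125 [ 420.4 -331.9   30.3] [ 0.5 -0.2 -1.1] 30.1
t 18.125 pos [ 420.4 -331.9   30.3] psi -4.03 tool-shift [22.3 -1.4 -0.3] F [ 0.5 -0.2 -1.1] w 30.1
```

View pics/s6.png

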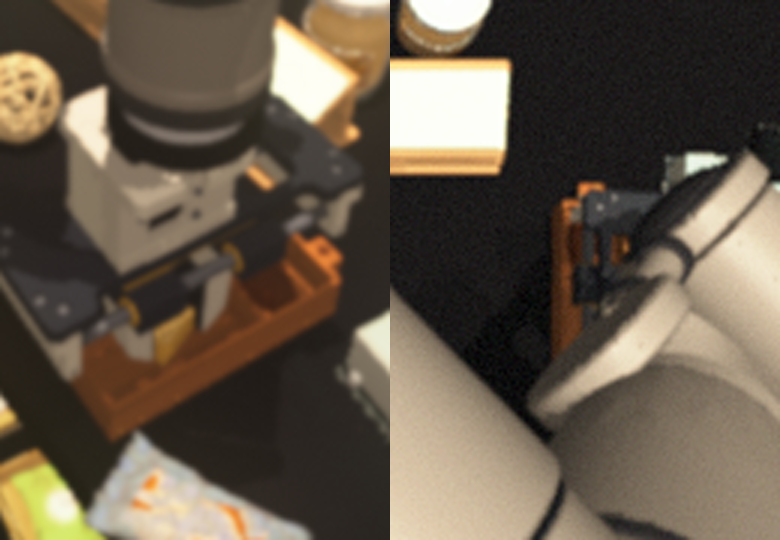

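The slice is held between the fingers at (175,335), inside the compartment walls. I'll lower it and release.

>>> send_rows:
  moves:
    - [8, 0, 0, 0]
    - [7, 0, 0, 0]
    - [4, 0, 0, 0]
    - [2, 0, 0, 0]
    - [0, 0, 0, 0]
    - [0, 0, 0, 0]

```text
time: 18.88
tool_pos: [420.0, -331.8, 8.8]
tcp_rot: [1.154, 1.571, -0.487]
contact_force: [-0.8, -0.1, -0.6]
grip_width: 30.2
```

>>> send_rows:
  hand: 0.46
  moves:
    - [0, 0, 0, 0]
    - [0, 0, 0, 0]
    - [0, 0, 0, 0]

```text
time: 19.25
tool_pos: [420.0, -331.7, 8.7]
tcp_rot: [1.599, 1.571, -0.043]
contact_force: [-0.4, -0.1, 0.3]
grip_width: 42.1
```

>>> send_rows:
  moves:
    - [-10, 0, 0, 0]
    - [-20, 0, 0, 0]
    - [-30, 0, 0, 0]
    - [-30, 0, 0, 0]
    - [0, 0, -50, 0]
    - [0, 0, -60, 0]
    - [0, 0, -60, 0]
    - [0, 0, -20, 0]

```text
time: 20.25
tool_pos: [433.0, -139.2, 99.4]
tcp_rot: [3.03, 1.57, 1.392]
contact_force: [0.8, -0.9, -0.3]
grip_width: 42.2
```

```bash
python3 snap.py s7 250 230 340 160; python3 - <<'E'
from h import *
import pickle
d=pickle.load(open("c0.pkl","rb")); T,S=d["top"],d["scene"]
for f,c in(("top",T),("scene",S)):
    im=cv2.imread(f"raw_s7_{f}.png"); h=cv2.cvtColor(im,cv2.COLOR_BGR2HSV)
    y=cv2.inRange(h,(20,60,120),(38,255,255)); o=cv2.inRange(h,(3,110,50),(19,255,255))
    x0,y0=(385,215) if f=="top" else (268,300)
    for n,m in(("yel",y),("or",o)):
        w=(385,215,425,302) if f=="top" else (268,296,366,380)
        mm=m[w[1]:w[3],w[0]:w[2]]; cs,_=cv2.findContours(mm,0,1,offset=w[:2])
        for k in sorted(cs,key=cv2.contourArea)[::-1][:1]:
            M=cv2.moments(k); p=(M["m10"]/M["m00"],M["m01"]/M["m00"]); print(f,n,np.round(p,1),cv2.contourArea(k),cv2.boundingRect(k),[np.round(v,1) for v in cv2.minAreaRect(k)],onz(c,p,22).round(1))
E
```

```text
20.35 [ 433.3 -140.2   99.4] [ 0.2 -0.9 -0.7] 42.3
top yel [406.4 274.8] 114.0 (400, 268, 14, 13) [array([406.5, 274. ]), array([12., 13.]), np.float64(90.0)] [ 417.1 -330.6   22. ]
top or [407.6 262.1] 1729.5 (393, 220, 28, 79) [array([407.5, 259. ]), array([26.9, 78.1]), np.float64(1.8)] [ 446.1 -335.3   22. ]
scene yel [303.5 344. ] 172.0 (294, 337, 19, 16) [array([303.5, 342.5]), array([15.6, 15.6]), np.float64(45.0)] [ 415.3 -331.9   22. ]
scene or [316.6 338.6] 3553.5 (270, 303, 95, 75) [array([318.3, 336.8]), array([ 40.2, 101.9]), np.float64(59.9)] [ 440.1 -336.6   22. ]
```

>>> send_rows:
  hand: 0.78
  moves:
    - [0, 0, 0, -10]
    - [0, 0, 0, -10]
    - [0, 0, 0, -10]
    - [0, 0, 0, -10]
    - [0, 0, 0, -10]
    - [0, 0, 0, -10]
    - [0, 0, 0, -10]
    - [0, 0, 0, -10]

```text
time: 21.35
tool_pos: [433.5, -143.5, 99.1]
tcp_rot: [-0.394, 1.57, -0.634]
contact_force: [0.5, -0.2, 0.3]
grip_width: 71.6
```

>>> send_rows:
  moves:
    - [0, 0, 0, -10]
    - [0, -40, 0, 0]
    - [0, -50, 0, 0]
    - [0, -50, 0, 0]
    - [0, -40, 0, 0]
    - [0, -10, 0, 0]
    - [0, 0, 0, 0]

```text
time: 22.22
tool_pos: [419.5, -332.3, 98.6]
tcp_rot: [1.918, 1.57, 1.846]
contact_force: [0.3, 0.3, 0.5]
grip_width: 71.9
```

```bash
python3 go.py 436 -332.8 12
```

```text
t 22.225 pos [ 419.5 -332.3   98.6] psi 85.87 tool-shift [86.6  0.7 16.5] F [0.3 0.3 0.5] w 71.9
```

>>> send_rows:
  moves:
    - [0, 0, 16, 0]
    - [25, 0, 0, 0]
    - [25, 0, 0, 0]
    - [20, 0, 0, 0]
    - [12, 0, 0, 0]
    - [5, 0, 0, 0]
    - [0, 0, 0, 0]

```text
time: 23.1
tool_pos: [436.1, -332.6, 11.9]
tcp_rot: [-0.031, 1.571, -0.101]
contact_force: [-0.3, 0.7, 0.6]
grip_width: 71.4
```

>>> send_rows:
  hand: 0
  moves:
    - [0, 0, 0, 0]
    - [0, 0, 0, 0]
    - [0, 0, 0, 0]
    - [0, 0, 0, 0]
    - [0, 0, 0, 0]
    - [0, 0, 0, 0]

```text
time: 23.85
tool_pos: [436.1, -333.0, 12.1]
tcp_rot: [-0.612, 1.57, -0.682]
contact_force: [-0.7, 0.4, 5.6]
grip_width: 49.8
```

```bash
python3 go.py 436 -332.8 12
```

```text
t 23.85 pos [ 436.1 -333.    12.1] psi 85.97 tool-shift [ 0.1  0.2 -0.1] F [-0.7  0.4  5.6] w 49.8
```

>>> send_rows:
  moves:
    - [-8, 0, 0, 0]
    - [-20, 0, 0, 0]
    - [-25, 0, 0, 0]
    - [-25, 0, 0, 0]
    - [-25, 0, 0, 0]
    - [-7, 0, 0, 0]
    - [0, 0, 0, 6]
    - [0, 0, 0, 8]

```text
time: 24.85
tool_pos: [435.5, -332.4, 120.8]
tcp_rot: [2.626, 1.569, 2.307]
contact_force: [-0.1, -0.4, -1.9]
grip_width: 49.5
```

>>> send_rows:
  moves:
    - [0, 0, 0, 9]
    - [0, 0, 0, 9]
    - [0, 0, 0, 9]
    - [0, 0, 0, 9]
    - [0, 0, 0, 9]
    - [0, 0, 0, 9]
    - [0, 0, 0, 9]
    - [0, 0, 0, 9]

```text
time: 25.85
tool_pos: [435.4, -332.3, 120.6]
tcp_rot: [-2.415, 1.569, 2.292]
contact_force: [0.7, -0.3, -1.1]
grip_width: 49.8
```

```bash
python3 go.py 592 -167 85
```

```text
t 25.85 pos [ 435.4 -332.3  120.6] psi -0.33 tool-shift [  35.6  155.6 -166.2] F [ 0.7 -0.3 -1.1] w 49.8
```

>>> send_rows:
  moves:
    - [0, 8, -9, 0]
    - [0, 20, -21, 0]
    - [0, 25, -27, 0]
    - [0, 25, -27, 0]
    - [0, 25, -27, 0]
    - [0, 25, -27, 0]
    - [0, 20, -20, 0]
    - [0, 8, -8, 0]

```text
time: 26.85
tool_pos: [592.7, -164.9, 121.0]
tcp_rot: [-2.3, 1.57, 2.417]
contact_force: [-0.8, -0.4, -2.0]
grip_width: 49.2
```

>>> send_rows:
  moves:
    - [12, 0, 0, 0]
    - [12, 0, 0, 0]
    - [12, 0, 0, 0]
    - [0, 0, 0, 0]
    - [0, 0, 0, 0]

```text
time: 27.48
tool_pos: [592.0, -167.3, 85.9]
tcp_rot: [1.344, 1.57, -0.227]
contact_force: [-0.4, 0.1, -1.5]
grip_width: 50.1
```

```bash
python3 snap.py s8 250 140 260 120; python3 go.py 592 -167 72; python3 - <<'E'
from h import *
import pickle
T=pickle.load(open("c0.pkl","rb"))["top"]
# predicted tab tip / plain end rim pixels in top view vs picture colours
im=cv2.imread("raw_s8_top.png")
for X in [(592,-97,102),(567,-97,102),(617,-97,102),(592,-273,91)]:
    p=proj(T,X); print(X,p.round(1))
r=int(proj(T,(585,-100,102))[1]); print(r,[(c,im[r,c].tolist()) for c in range(285,312)])
E
```

```text
27.575 [ 592.3 -167.2   86.2] [ 0.6 -0.8 -1.2] 50.0
t 27.575 pos [ 592.3 -167.2   86.2] psi -0.04 tool-shift [14.2 -0.3 -0.2] F [ 0.6 -0.8 -1.2] w 50.0
(592, -97, 102) [305.3 192.3]
(567, -97, 102) [305.4 203.3]
(617, -97, 102) [305.1 181.4]
(592, -273, 91) [383.9 193.5]
195 [(285, [169, 201, 216]), (286, [152, 181, 198]), (287, [169, 199, 218]), (288, [176, 206, 228]), (289, [180, 209, 228]), (290, [184, 215, 230]), (291, [181, 211, 230]), (292, [185, 215, 231]), (293, [186, 216, 231]), (294, [185, 215, 231]), (295, [189, 217, 232]), (296, [184, 214, 232]), (297, [165, 192, 212]), (298, [127, 151, 170]), (299, [106, 127, 142]), (300, [98, 115, 128]), (301, [93, 111, 125]), (302, [102, 121, 135]), (303, [109, 129, 144]), (304, [115, 134, 150]), (305, [118, 138, 156]), (306, [118, 139, 152]), (307, [117, 141, 156]), (308, [123, 145, 160]), (309, [118, 145, 161]), (310, [125, 145, 166]), (311, [125, 148, 167])]
```

```bash
python3 - <<'E'
from h import *
for f,w in(("top",(280,160,400,230)),("scene",(250,140,390,330))):
    im=cv2.imread(f"raw_s8_{f}.png"); h=cv2.cvtColor(im,cv2.COLOR_BGR2HSV); o=cv2.inRange(h,(3,130,50),(14,255,255))
    m=o[w[1]:w[3],w[0]:w[2]]; cs,_=cv2.findContours(m,0,1,offset=w[:2])
    for k in sorted(cs,key=cv2.contourArea)[::-1][:4]: print(f,cv2.contourArea(k),cv2.boundingRect(k))
    if f=="top": print("\n".join("".join("#" if v else "." for v in r) for r in m[::3,::1]))
E
```

```text
top 36.0 (364, 180, 11, 9)
top 0.0 (281, 179, 7, 1)
........................................................................................................................
........................................................................................................................
........................................................................................................................
........................................................................................................................
........................................................................................................................
........................................................................................................................
........................................................................................................................
.....................................................................................#####..............................
................................................................................
[... 1273 characters left out ...]
..................................................................................................
........................................................................................................................
........................................................................................................................
........................................................................................................................
........................................................................................................................
scene 1230.0 (277, 230, 94, 64)
scene 1201.5 (313, 214, 50, 47)
scene 9.0 (368, 252, 5, 8)
scene 0.5 (272, 233, 2, 2)
```

View pics/s8.png

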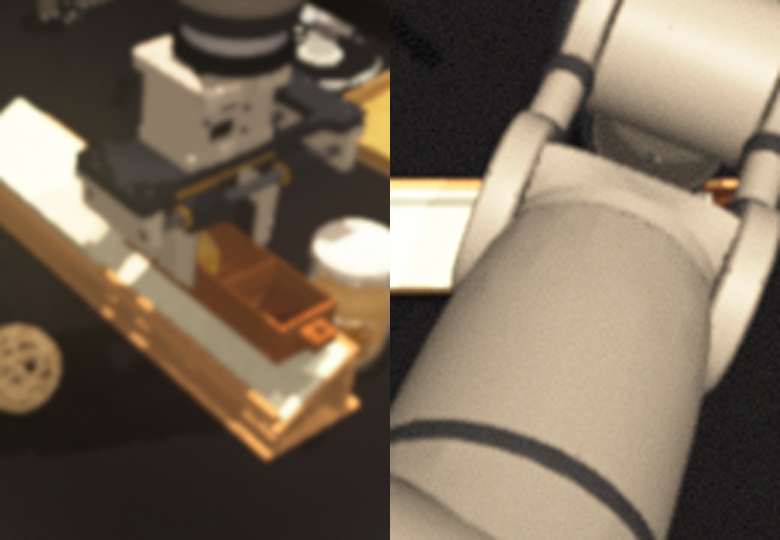

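The tray hangs level over the landing, tab towards −y at (320,330) in the scene crop, with the slice inside at (208,250). Lowering until its up-slope edge touches.

>>> send_rows:
  moves:
    - [6, 0, 0, 0]
    - [4, 0, 0, 0]
    - [2, 0, 0, 0]
    - [0, 0, 0, 0]
    - [0, 0, 0, 0]

```text
time: 28.2
tool_pos: [592.1, -166.9, 73.8]
tcp_rot: [1.755, 1.571, 0.183]
contact_force: [-0.4, 0.4, -1.5]
grip_width: 50.1
```

>>> send_rows:
  moves:
    - [2, 0, 0, 0]
    - [0, 0, 0, 0]
    - [0, 0, 0, 0]

```text
time: 28.58
tool_pos: [592.0, -166.9, 71.7]
tcp_rot: [2.849, 1.571, 1.277]
contact_force: [-0.2, 0.2, -1.5]
grip_width: 49.8
```

>>> send_rows:
  moves:
    - [1, 0, 0, 0]
    - [0, 0, 0, 0]
    - [0, 0, 0, 0]

```text
time: 28.95
tool_pos: [592.0, -166.9, 70.8]
tcp_rot: [1.507, 1.571, -0.065]
contact_force: [1.2, -0.7, -1.1]
grip_width: 49.9
```

>>> send_rows:
  moves:
    - [1, 0, 0, 0]
    - [0, 0, 0, 0]
    - [0, 0, 0, 0]

```text
time: 29.32
tool_pos: [592.1, -166.9, 70.3]
tcp_rot: [1.375, 1.57, -0.196]
contact_force: [-2.5, 0.7, 5.4]
grip_width: 50.0
```

>>> send_rows:
  moves:
    - [1, 0, 0, 0]
    - [0, 0, 0, 0]
    - [0, 0, 0, 0]

```text
time: 29.7
tool_pos: [592.1, -166.9, 70.2]
tcp_rot: [1.289, 1.57, -0.282]
contact_force: [-5.3, 1.9, 11.3]
grip_width: 50.4
```

>>> send_rows:
  hand: 0.75
  moves:
    - [0, 0, 0, 0]
    - [0, 0, 0, 0]
    - [0, 0, 0, 0]
    - [0, 0, 0, 0]
    - [0, 0, 0, 0]
    - [0, 0, 0, 0]

```text
time: 30.45
tool_pos: [592.1, -166.9, 68.7]
tcp_rot: [2.081, 1.571, 0.51]
contact_force: [0.2, -1.2, 1.0]
grip_width: 68.9
```

>>> send_rows:
  moves:
    - [-10, 0, 0, 0]
    - [-20, 0, 0, 0]
    - [-30, 0, 0, 0]
    - [-30, 0, 0, 0]
    - [0, -60, 0, 0]
    - [0, -60, 0, 0]
    - [0, -60, 0, 0]
    - [0, -40, 0, 0]

```text
time: 31.45
tool_pos: [369.8, -166.4, 159.4]
tcp_rot: [0.82, 1.57, -0.751]
contact_force: [-0.0, -0.4, 0.3]
grip_width: 69.2
```

```bash
python3 snap.py s9 250 140 260 120; cat > show.py <<'E'
from h import *
import sys,pickle
n=sys.argv[1]; d=pickle.load(open("c0.pkl","rb"))
for f in("top","scene"):
    c=d[f]; im=cv2.imread(f"raw_{n}_{f}.png"); h=cv2.cvtColor(im,cv2.COLOR_BGR2HSV)
    w=(285,170,385,222) if f=="top" else (285,180,375,290)
    o=cv2.inRange(h,(3,140,50),(13,255,255)); y=cv2.inRange(h,(19,90,110),(38,255,255))
    for r in range(w[1],w[3],2): print(r,"".join("#" if o[r,k] else("y" if y[r,k] else("W" if im[r,k].min()>170 else ".")) for k in range(w[0],w[2])))
E
python3 show.py s9
```

```text
31.55 [ 368.9 -166.1  159.4] [ 0.  -0.9 -0.3] 68.9
170 ....................................................................................................
172 ................................................................................y...................
174 ..............................................................................y.y...................
176 ....................................................................................................
178 ....................................................................................................
180 ..y.y.y....yy.y..y..yy..................................y............y..............................
182 ........W...yyy......y...y.yy.yyy..y.y.yyyyyyyyyyyyyyyyyyy.y.yyy.yyyyyy.y.y.yyyyyyyyyyyyyyyyyy......
184 WWWWWWWWWWWWWWWWWWWWWWWWWWWWWWWWWWWWWWWWWWWWWWWWWWWWWWWWWWWWWWWWWWWWWWWWWWWWWWWWWWWWWWWWWWWWWW......
186 WWWWWWWWWWWWWWWWWWWWWWWWWWWWWWWWWWWWWWWWWWWWWWWWWWWWWWWWWWWWWWWWWWWWWWWWWWWWWWWWWWWWWWWWWWWWWWW.....
188 WWWWWWWWWWWWWWWWWWWWWWWWWWWWWWWWWWWWWWWWWWWWWWWWWWWWWWWWWWWWWWWWWWWWWWWWWWWWWWWWWWWWWWWWWWWWWW......
[... 6205 characters left out ...]
##.........................y.......
276 .................................#........................WW..............................
278 ...........................................................WW.............................
280 ..........................................................................................
282 ........................................#.................................................
284 ..........................................#...........................#...................
286 ..................................................................##......................
288 ...............................................#...............#..........................
```

The tray is lying on the slope, seated against the lip with its tab towards −y and the slice inside. Next I'll push it home from the tab with shut fingers.

>>> send_rows:
  hand: 0
  moves:
    - [0, 26, 16, 0]
    - [0, 32, 21, 0]
    - [0, 32, 21, 0]
    - [0, 32, 21, 0]
    - [0, 32, 21, 0]
    - [0, 32, 21, 0]
    - [0, 22, 16, 0]
    - [0, 8, 7, 0]

```text
time: 32.55
tool_pos: [589.5, -311.5, 158.5]
tcp_rot: [1.236, 1.57, -0.335]
contact_force: [0.0, -0.5, -0.7]
grip_width: 0.3
```

>>> send_rows:
  moves:
    - [25, 0, 0, 0]
    - [30, 0, 0, 0]
    - [30, 0, 0, 0]
    - [15, 0, 0, 0]
    - [4, 0, 0, 0]
    - [0, 0, 0, 0]

```text
time: 33.3
tool_pos: [588.4, -311.1, 55.6]
tcp_rot: [1.041, 1.569, -0.531]
contact_force: [-0.1, -0.4, -0.2]
grip_width: 0.4
```

```bash
python3 go.py 585 -288 55; python3 - <<'E'
from h import *
import pickle
T=pickle.load(open("c0.pkl","rb"))["top"]
for p,z in(((306.3,200),71),((384.5,201),60),((377.5,201),71)): print(p,onz(T,p,z).round(1))
E
```

```text
t 33.3 pos [ 588.4 -311.1   55.6] psi -0.03 tool-shift [  0.6  -3.4 -23.1] F [-0.1 -0.4 -0.2] w 0.4
(306.3, 200) [ 582.3 -100.5   71. ]
(384.5, 201) [ 582.5 -280.6   60. ]
(377.5, 201) [ 579.7 -262.2   71. ]
```

>>> send_rows:
  moves:
    - [0, -3, -10, 0]
    - [0, 0, -8, 0]
    - [0, 0, -8, 0]
    - [0, 0, -8, 0]
    - [0, 0, -8, 0]
    - [0, 0, 0, 0]

```text
time: 34.05
tool_pos: [585.1, -268.0, 54.7]
tcp_rot: [-3.097, 1.57, 1.615]
contact_force: [-0.5, -0.8, 0.3]
grip_width: 0.4
```

>>> send_rows:
  moves:
    - [0, 0, -6, 0]
    - [0, 0, -8, 0]
    - [0, 0, -8, 0]
    - [0, 0, -8, 0]
    - [0, 0, -8, 0]
    - [0, 0, 0, 0]

```text
time: 34.8
tool_pos: [584.8, -229.8, 54.6]
tcp_rot: [-2.449, 1.57, 2.264]
contact_force: [0.4, -0.0, -0.3]
grip_width: 0.4
```

```bash
python3 snap.py s10 250 140 260 120; python3 show.py s10 | sed -n '1,27p;45,75p'
```

```text
34.9 [ 584.8 -230.5   54.6] [0.1 0.2 0. ] 0.7
170 ...........................................................WW.......................................
172 .........................................................WWWWWWW........W...........................
174 ........................................................WWWWWWWWWW.....W.WWWW.......................
176 .......................................................WWWWWWWWWW...................................
178 .....................................................WWWWWWWWWWW....................................
180 ..yy..y.............................................WWWWWWWWWWW.....................................
182 .W.......W..yyyy.W.....yyyyyyyyyyyyyyyyyyyyyyyyyy...WWWWWWWWWW......................................
184 WWWWWWWWWWWWWWWWWWWWWWWWWWWWWWWWWWWWWWWWWWWWWWWWW.WWWWWWWWWWW.......................................
186 WWWWWWWWWWWWWWWWWWWWWWWWWWWWWWWWWWWWWWWWWWWWWWWW.WWWWWWWWWWW........................................
188 WWWWWWWWWWWWWW..WWWWWWWWWWWWWWWWWWWWWWWWWWWWWW..WWWWWWWWWWW.........................................
190 
[... 4015 characters left out ...]
...................................
264 ..........................................................................................
266 ..........................................................................................
268 ........................#....................................................#.#..#.......
270 .........................................................................#................
272 ..........................................................................................
274 ................................#.........................................................
276 ..................................#.......................................................
```

>>> send_rows:
  moves:
    - [0, 0, -8, 0]
    - [0, 0, -12, 0]
    - [0, 0, -12, 0]
    - [0, 0, -12, 0]
    - [0, 0, -12, 0]
    - [0, 0, -12, 0]
    - [0, 0, -10, 0]
    - [0, 0, 0, 0]

```text
time: 35.9
tool_pos: [584.9, -151.9, 54.7]
tcp_rot: [-2.501, 1.57, 2.212]
contact_force: [0.0, 0.3, -0.2]
grip_width: 0.2
```

>>> send_rows:
  moves:
    - [0, 0, -8, 0]
    - [0, 0, -8, 0]
    - [0, 0, -8, 0]
    - [0, 0, -8, 0]
    - [0, 0, -6, 0]
    - [0, 0, 0, 0]
    - [0, 0, 0, 0]

```text
time: 36.78
tool_pos: [585.1, -114.8, 54.7]
tcp_rot: [2.886, 1.571, 1.314]
contact_force: [-0.2, 0.6, 0.8]
grip_width: 0.4
```

>>> send_rows:
  moves:
    - [0, 0, -4, 0]
    - [0, 0, -4, 0]
    - [0, 0, -4, 0]
    - [0, 0, 0, 0]
    - [0, 0, 0, 0]

```text
time: 37.4
tool_pos: [585.0, -102.7, 54.7]
tcp_rot: [3.045, 1.571, 1.474]
contact_force: [0.3, -0.2, 0.2]
grip_width: 0.5
```

>>> send_rows:
  moves:
    - [0, 0, -2, 0]
    - [0, 0, -2, 0]
    - [0, 0, 0, 0]
    - [0, 0, 0, 0]

```text
time: 37.9
tool_pos: [585.0, -98.7, 54.7]
tcp_rot: [-3.139, 1.571, 1.573]
contact_force: [-0.1, -0.2, 0.7]
grip_width: 0.3
```

>>> send_rows:
  moves:
    - [0, 0, -2, 0]
    - [0, 0, 0, 0]
    - [0, 0, 0, 0]

```text
time: 38.28
tool_pos: [585.0, -96.8, 54.7]
tcp_rot: [-3.061, 1.571, 1.651]
contact_force: [-0.2, -0.4, -1.0]
grip_width: 0.8
```

>>> send_rows:
  moves:
    - [0, 0, -1, 0]
    - [0, 0, 0, 0]
    - [0, 0, 0, 0]

```text
time: 38.65
tool_pos: [585.0, -96.7, 54.7]
tcp_rot: [0.069, 1.57, -1.502]
contact_force: [-1.5, -5.2, -1.7]
grip_width: -0.0
```

>>> send_rows:
  moves:
    - [0, 0, -1, 0]
    - [0, 0, 0, 0]
    - [0, 0, 0, 0]

```text
time: 39.02
tool_pos: [585.1, -96.6, 54.8]
tcp_rot: [0.141, 1.568, -1.431]
contact_force: [-0.8, -8.3, -1.2]
grip_width: 0.7
```

>>> send_rows:
  moves:
    - [0, 0, -1, 0]
    - [0, 0, 0, 0]
    - [0, 0, 0, 0]

```text
time: 39.4
tool_pos: [585.2, -96.6, 54.9]
tcp_rot: [0.163, 1.567, -1.408]
contact_force: [-1.2, -12.0, -1.3]
grip_width: 0.4
```

Force builds against a stop at TCP y = −96.7, which is the expected home point. Backing off to check by image.

>>> send_rows:
  moves:
    - [0, 0, 5, 0]
    - [0, 0, 15, 0]
    - [0, 0, 30, 0]
    - [-30, 0, 0, 0]
    - [-30, 0, 0, 0]
    - [-30, 0, 0, 0]
    - [-20, 0, 0, 0]
    - [0, 0, 0, 0]

```text
time: 40.4
tool_pos: [585.9, -144.5, 166.3]
tcp_rot: [1.333, 1.567, -0.238]
contact_force: [0.5, -0.7, 0.1]
grip_width: 0.6
```

>>> send_rows:
  moves:
    - [0, -40, 0, 0]
    - [0, -50, 0, 0]
    - [0, -50, 20, 0]
    - [0, -40, 40, 0]
    - [0, -20, 40, 0]
    - [0, 0, 40, 0]
    - [0, 0, 0, 0]

```text
time: 41.28
tool_pos: [384.3, -285.9, 163.6]
tcp_rot: [-2.363, 1.57, 2.346]
contact_force: [-0.5, 0.3, -1.3]
grip_width: 0.2
```

```bash
python3 snap.py s11 250 140 260 120; python3 - <<'E'
from h import *
import pickle
d=pickle.load(open("c0.pkl","rb"))
for f,w in(("top",(280,184,330,216)),("scene",(265,190,330,245))):
    im=cv2.imread(f"raw_s11_{f}.png"); h=cv2.cvtColor(im,cv2.COLOR_BGR2HSV); o=cv2.inRange(h,(3,130,50),(14,255,255))
    for r in range(w[1],w[3],2 if f=="scene" else 1): print(r,"".join("#" if o[r,k] else("W" if im[r,k].min()>165 else("w" if im[r,k].min()>110 else ".")) for k in range(w[0],w[2])))
Rm,o=frame((594,10,45),0)
for n,X in [("tab face top L",(-10,-96,24)),("tab face top R",(10,-96,24)),("tab face bot R",(10,-96,12)),("tab face bot L",(-10,-96,12)),("topflap edge mid",(0,-97,42)),("mouth top",(0,-80,37))]:
    print(n,proj(d["top"],o+Rm@np.array(X)).round(1),proj(d["scene"],o+Rm@np.array(X)).round(1))
E
```

```text
41.375 [ 384.3 -283.3  163.6] [-0.7  0.1 -0.4] 0.5
184 WWWWWWWWWWWWWWWWWWWWWWWWWWWWWWWWWWWWWWWWWWWWWWWWWW
185 WWWWWWWWWWWWWWWWWWWWWWWWWWWWWWWWWWWWWWWWWWWWWWWWWW
186 WWWWWWWWWWWWWWWWWWWWWWWWWWWWWWWWWWWWWWWWWWWWWWWWWW
187 WWWWWWWWWWWWWWWWWWWWWWWWWWWWWWWWWWWWWWWWWWWWWWWWWW
188 WWWWWWWWWWWWWWWWWWWWWWWWWWWWWWWWWWWWWWWWWWWWWWWWWW
189 WWWWWWWWWWWWWWWWWwwwWWWWWWWWWWWWWWWWWWWWWWWWWWWWWW
190 WWWWWWWWWWWWWWwwwwwWWWWWWWWWWWWWWWWWWWWWWWWWWWWWWW
191 WWWWWWWWWWWWWWWWWWWWWWWWWWWWWWWWWWWWWWWWWWWWWWWWWW
192 WWWWWWWWWWWWWWWWWWWWWWWWWWWWWWWWWWWWWWWWWWWWWWWWWW
193 WWWWWWWWWWWWWWWWWWWWWWWWWWWWWWWWWWWWWWWWWWWWWWWWWW
194 WWWWWWWWWWWWWWWWWWWWWWWWWWWWWWWWWWWWWWWWWWWWWWWWWW
195 WWWWWWWWWWWWWWWWWWWWWWWWWWWWWWWWWWWWWWWWWWWWWWWWWW
196 WWWWWWWWWWWWWWWWWWWWWWWWWWWWWWWWWWWWWWWWWWWWWWWWWW
197 WWWWWWWWWWWWWWWWWWWwWWWWWWWWWWWWWWWWWWWWWWWWWWWWWW
198 WWWWWWWWWWWWWWWWWWWwWWWWWWWWWWWWWWWWWWWWWWWWWWWWWW
199 WWWWWWWWWWWWWWWWWWWwWWWWWWWWWWWWWWWWWWWWWWWWWWWWWW
200 WWWWWWWWWWWWWWWWWWWwWWWWWWWWWWWWWWWWWWWWWWWWWWWWWW
201 WWWWWWWWWWWWWWWWWWWwWWWWWWWWWWWWWWWWWWWWWWWWWWWWWW
202 WWWWWWWWWWWWWWWWWWWwWWWWWWWWWWWWWWWWWWWWWWWWWWWWWW
203 
[... 2225 characters left out ...]
WWww.......wwWWWWWWWWWWww
234 ...............................................wwWWWWWWWWWWWWWWWW
236 ..........................................wwWWWWWWWWWWWWWWWWWWWWW
238 ........................................wWWWWWWWWWWWWWWWWWWWWWWWW
240 ........................................WWWWWWWWWWWWWWWWWWWWWWWWW
242 .......................................wWWWWWWWWWWWWWWWWWWWWWWWWW
244 .......................................wWWWWWWWWWWWWWWWWWWWWWWWWW
tab face top L [299.9 204.9] [290.  221.1]
tab face top R [299.9 196.5] [296.3 214.8]
tab face bot R [299.8 195.1] [298.2 217.6]
tab face bot L [299.7 203.5] [292.  223.8]
topflap edge mid [300.5 202.9] [290.4 213.9]
mouth top [293.  202.3] [286.6 211.5]
```

```bash
python3 - <<'E'
from h import *
import pickle
d=pickle.load(open("c0.pkl","rb")); T,S=d["top"],d["scene"]
im=np.mean([capture("top")["image"].astype(float) for _ in range(4)],0)
sc=np.mean([capture("scene")["image"].astype(float) for _ in range(4)],0)
for r in (187,194,199,202,208): print(r,im[r,294:306].mean(-1).round().astype(int), (im[r,294:306,0]-im[r,294:306,2]).round().astype(int))
print("R-B scene"); 
D=(sc[...,0]-sc[...,2]).round().astype(int); G=sc.mean(-1).round().astype(int)
for r in range(208,230): print(r,D[r,284:304],G[r,284:304])
E
```

```text
187 [199 202 214 225 224 215 218 245 249 249 249 249] [42 40 37 28 30 37 34 14 10 10  9 10]
194 [248 248 247 246 243 247 249 249 249 249 249 249] [14 14 14 15 18 12  9 10 10 10 10 10]
199 [247 247 247 246 227 182 210 245 250 250 250 249] [14 14 14 16 39 84 48 13  8  8  8  8]
202 [248 248 248 247 226 184 219 247 250 250 250 250] [14 13 12 15 39 81 40 11  8  6  6  7]
208 [247 247 247 245 232 234 240 243 242 243 244 243] [14 15 15 18 29 26 19 17 17 16 14 14]
R-B scene
208 [38 39 39 39 39 38 38 38 36 31 23 17 14 12 14 15 16 20 23 26] [123 123 123 123 123 123 123 128 128 113  90  74  66  64  65  68  72  77
  83  91]
209 [39 38 39 39 39 38 36 30 22 16 14 13 14 16 20 24 26 29 32 34] [123 123 123 123 123 122 117 104  88  75  68  66  64  67  78  88  92  97
 102 107]
210 [38 39 39 39 39 38 35 28 19 14 15 17 21 26 34 36 35 36 36 37] [123 123 123 123 123 122 115  99  78  68  66  65  65  75  98 116 118 117
 116 116]
211 [39 39 39 39 39 38 36 29 21 20 25 30 36 43 46 44 40 38 38 37] [123 123 123 123 123 122 116  98  78  68  66  65  66  78 105 128 133 131
 123 116]
212 [39 38 39 39 39 39 37 33 32 36
[... 1968 characters left out ...]
50 57 59 58 50 34 21] [ 83  70  59  52  48  48  47  48  49  51  55  60  69  88 118 154 187 213
 232 243]
226 [16 14 12 12 12 12 14 18 25 34 45 53 56 57 58 49 32 21 15 11] [ 59  52  48  47  46  47  48  50  55  60  66  72  86 121 171 214 234 243
 247 249]
227 [11 11 12 12 14 18 24 34 45 54 59 58 52 48 48 30 17 12 11  9] [ 48  46  46  47  48  50  54  59  65  71  74  75  87 132 195 233 246 249
 250 251]
228 [11 12 16 20 25 34 45 54 59 58 52 44 35 33 38 32 18 12 10  9] [ 45  46  48  51  54  59  65  70  73  73  70  67  73 111 175 226 245 249
 251 251]
229 [16 22 30 38 44 51 58 58 53 44 34 25 20 20 28 35 29 18 13 12] [ 48  51  56  61  64  68  72  72  69  65  60  57  59  79 124 183 227 243
 248 249]
```

```bash
python3 - <<'E'
from h import *
import pickle
T=pickle.load(open("c0.pkl","rb"))["top"]
im=np.mean([capture("top")["image"].astype(float) for _ in range(4)],0).mean(-1)
def edge(r,a,b):  # half-level crossing between cols a and b
    p=im[r-1:r+2,a:b].mean(0); lv=(p[:2].mean()+p[-2:].mean())/2; s=np.sign(p-lv); k=np.where(s[:-1]*s[1:]<0)[0][0]
    return a+k+(lv-p[k])/(p[k+1]-p[k])
Rm,o=frame((594,10,45),0)
def fit(X,row0,a,b):
    q=proj(T,o+Rm@np.array(X,float)); r=int(round(q[1])); e=edge(r,a,b); q2=proj(T,o+[0,1,0]+Rm@np.array(X,float))
    print(X,"pred",q.round(2),"edge",round(e,2),"dy mm",round((e-q[0])/(q2[0]-q[0]),2))
for x in(-15,0,15,25): fit((x,-281,0),0,372,386)
for x in(-20,-10,0,10,20): fit((x,83,37),0,212,230)
E
```

```text
(-15, -281, 0) pred [378.3  203.95] edge 378.29 dy mm 0.02
(0, -281, 0) pred [378.69 197.8 ] edge 378.65 dy mm 0.09
(15, -281, 0) pred [379.09 191.58] edge 379.05 dy mm 0.08
(25, -281, 0) pred [379.35 187.41] edge 379.29 dy mm 0.14
(-20, 83, 37) pred [221.3  210.87] edge 220.54 dy mm 1.73
(-10, 83, 37) pred [221.09 206.66] edge 220.37 dy mm 1.64
(0, 83, 37) pred [220.88 202.42] edge 220.16 dy mm 1.62
(10, 83, 37) pred [220.66 198.16] edge 219.87 dy mm 1.78
(20, 83, 37) pred [220.44 193.87] edge 219.77 dy mm 1.52
```

The tab face sits within about 1.5 mm of its home position, and nothing is touching the robot. Handing in.

```bash
python3 -c "
from h import *
print(get_obs()['time'],close_job())"
```

```text
the job is handed in; nothing more can be done
41.975 None
```

I turned the tray end for end, put the slice in its big compartment, slid it back into the sleeve and handed the job in at 42.0 s. No verdict was reported. My measurements put the tray home.

**What I did:**
- **Out:** I gripped the plain end wall, drew the tray fully out (about 190 mm from home) and set it level on the table.
- **Slice:** I laid the slice in the big compartment. Both cameras put it flat on the floor there, at about (416, −331) mm.
- **Back in:** I re-gripped the tray across its width, turned it, lowered it onto the landing, where it settled against the lip. I then pushed on the tab until it stopped, at about 12 N.

**Last checks:**
- **Home position:** Measured against the board end and the closed end of the sleeve, the tab face was at sleeve y ≈ −96.3 mm, and −96 is home. I trust that to about ±1.5 mm, within the 4 mm limit.
- **One disagreement:** Compared only with the edge of the card flap, the tab looked about 3 mm short. I trusted the two fixed references over the flap edge, so the tray could be short by that much, still just inside the limit.
- **Not checked at the end:** The slice is hidden inside the sleeve, so I last saw it while the tray was going in. I did not measure the ball, stamp, labels and jar again. The arm stayed clear of them, and I felt no unexpected contact.

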